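Slide the tall lantern into its locker bay and swing the door shut

TASK

Push the tall orange-and-white lantern across the deck into the open bay of the cedar locker, touching it only to slide it: it must stay standing on the deck, neither lifted nor tipped (it rocks over easily if pushed high up). Then push the locker's little swing door fully shut in front of it. Leave the tumbler, the mask case, the carabiner and the fins where they are.

Things in the scene. Friction and masses are not known exactly. Their poses are not given: they have to be found in the camera images.
- locker: Fixed cedar locker, 320 x 180 mm, walls 80 mm high, 15 thick. Front part: open-topped lantern bay, inside x -60 to +60 mm, y -75 to +75 mm, no floor or sill (the deck runs in). Behind it (x +60 to +260) a shelf at 80 mm carries mask case and carabiner. Origin: on the deck, centre of the bay. +x: from the bay's open mouth (x = -60, closed by the door) to its back wall; z up.
- door (a joint): Door angle, rad: 0 = fully shut (hard stop on the locker's front), grows as it opens outwards, counter-clockwise from above; 1.57 = straight out, at most 2.0; starts at 1.5 to 1.9. Upright, slightly stiff hinge (about 0.6 N at the free edge turns it), no spring: the door stays where it is left.
- door_hinge (a point): Point on the door's upright hinge axis, 40 mm above the deck, at x = -72, y = -90 mm in the locker's axes. The door is a cedar panel 180 mm wide, 12 mm thick, from 2 to 78 mm above the deck. The hinge axis and door_edge both lie in its outer face, the face to push to shut it.
- door_edge (a point): Free edge of the door, in its outer face, 180 mm from the hinge, 40 mm above the deck. When the door is shut it is at x = -72, y = +90 mm in the locker's axes.
- lantern: Tall narrow battery lantern, loose, standing on the deck, about 0.4 kg, 208 mm high: orange base 60 mm across up to 55 mm, white column 52 mm across up to 160 mm, orange cap 58 mm across up to 202 mm, black button on top. Origin: centre of its underside; z up. Starts 170 to 235 mm in front of the bay's centre. Pushed lower than 35 mm above the deck it slides upright; pushed above 45 mm it may tip.
- tumbler: Smoky amber glass tumbler standing on the deck in front of the locker, beyond the open door, 74 mm across, 95 mm high. Origin: centre of its underside. Bystander.
- mask_case: White plastic mask case, 85 x 140 x 75 mm high, on the locker's shelf. Origin: centre of its underside. Bystander.
- carabiner: Stainless carabiner lying on the locker's shelf in front of the mask case, 50 x 90 mm, 10 mm thick. Origin: centre of its underside. Bystander.
- fins: Pair of blue and black travel fins lying side by side on the deck, well to the robot's right, 380 x 210 x 45 mm. Origin: centre of the underside. Bystander.
There are look-alikes about, which are no part of the job. Of the things that look like the lantern, the middle-sized one is meant.

How it is judged:
By the outcome, as a careful person would: the job done as asked, in the order asked, and still so for the second after the job is handed in, with the robot touching nothing.
It also fails if it takes over 72 s, if anything falls off the work surface, if the arm or the gripper's body presses on something with over 40 N, if the wrist force passes 120 N, or if a joint passes its speed limit or range.

ROBOT

A 6-joint arm with a two-finger parallel gripper is mounted at the origin on the work surface. World frame = base frame: x ahead of the robot, y to its left, z up, the work surface at z = 0. Lengths are in m, angles in degrees, forces in N, time in s.
With the tool pointing down it reaches from about 0.4 to 0.825 m from the base axis. Payload 7 kg.
Tool frame: the origin (TCP) lies at the very end of the fingers, on their centre line; the grasp point (between the pads) lies 19 mm behind it (ctrl.pinch_z is the distance from the TCP to the grasp point, in m); z points along the fingers, x is the direction in which the jaws open and shut, and the axes are right-handed (so a half turn about z gives the same grasp; the last joint's range is limited). The gripper opens to 88 mm and grips with 3 to 60 N. Pads are 19 mm wide; open, the fingers measure 130 mm over their backs; the gripper's body (78 mm by 193 mm) begins 47 mm behind the grasp point.
Start: joints at [81.538, 20.546, 0.682, 0, -70.136, -16.507], TCP at [0.285, 0.612, 0.227] pointing down, gripper open.
Joint ranges: [-176.03, 176.03], [-82.01, 121.73], [-58.28, 71.71], [-173.87, 95.51], [-174.79, -0.11], [-173.66, 173.66]. Speed limits (degrees/s): [136.94, 136.94, 172.46, 180, 180, 180].

INTERFACE

Orientations are given as [roll, pitch, yaw] about the fixed x, y, z axes, in that order (R = Rz(yaw) Ry(pitch) Rx(roll)).
In Python, from plant import ctrl gives the robot as it stands.
- The arm moves only by the tool carry_out, never from a script. Its argument "increments" is a list of rows, each a list of 7 numbers: the turn, a rotation vector about the world's x, y, z in degrees, then the shift along the world's x, y, z in mm, then the closure, from 0 (fully open) to 1 (shut). In form: [[ax, ay, az, dx, dy, dz, grip], ...]. A call has 1 to 20 rows; each row is the pose to reach, as a shift and turn from the pose commanded when the call began; what a row does not reach only later rows make up. A row lasts 1/8 s, in which the tool goes at most 62.5 mm and 10.7 degrees, less where a joint would pass 70% of its speed; a pose out of reach is approached as far as the arm can. A call with a gripper value outside its range is refused whole. The fingers move at their own pace and stop on an object; the grip force is fixed at half the most. Time passes only in rows, so rows that repeat a pose let the fingers close. It gives the time, the measured TCP pose, the force and the opening at its end, in the units of the state.
- ctrl.get_obs(): the state, without advancing time (a new reading comes with each control period).
- ctrl.snapshot(name): name is "side" or "top"; returns a dict with "pixels" (384x512x3 uint8, blue, green, red), "intrinsics" (3x3 intrinsics, pixels), "dist" ([k1, k2, p1, p2, k3] as OpenCV has them; the pictures are not rectified), "rvec" (rotation vector, rad) and "tvec" (3), from world to camera coordinates, as OpenCV has them. Camera axes: x right, y down, z forward; pixel columns grow to the right and rows downward; lengths in m; the calibration is good to about 2 mm. A picture is of the moment at which its call begins. There is no depth.
- ctrl.close_job(): hands the job in, once; it reports no verdict.
Trained networks look in a picture, given as the dict that the camera call returned (one of the last four; its "shot" number tells which), for a name from the list of things; names that differ only in an ending like _2 or _b are one class to them, and where a whole thing is asked for, a point or a joint stands for the part that bears it (a point fixed in the world has none). Each returns a list of dicts, best first, with "confidence" (0 to 1); they miss things now and then, are a little off and sometimes report something else, mostly with a low value. They report only what shows in the picture. A call takes as long as a camera call. They do not tell look-alikes from the thing itself.
- ctrl.search_frame(picture, label): "centre" ([x, y, z] in m, in world coordinates, good to about 4 mm: the middle of the surface that is visible of it).
- ctrl.outline_of(picture, label): "pixels" (384x512 bool, what is visible of it).
The state is a dict: "clock": time; "joint_pos": joint angles; "qvel": joint speeds; "tau": joint torques, N m; "tool_pos": TCP position; "orientation": TCP orientation; "force": force on the tool from outside, world axes, zero at the start; "moment": the same for the moment, N m; "opening": finger opening in m.
Only numpy, scipy, OpenCV 4.12 (cv2) and the standard library are available. Lean on these libraries where they do the work, as an engineer would, in place of code of your own. Each camera call takes 0.05 s, during which the arm holds its last target. There are 200 camera calls.

## Working session

There is one attempt and no reset: what is moved stays moved. The work goes in short steps, Python scripts to look and compute and a tool call to move; the robot and the scene stay as the last step left them, time stands still between calls to the robot, and variables do not carry over. Pictures are saved under pics/ and viewed, about 8 in all and at most 12, crops included, and the job is handed in when it is done.

Besides the shell and the picture viewer there is one more tool, called after ">>>" as name(argument=value, ...), one argument or row to a line, values as JSON. carry_out: Moves the arm, as the interface text tells. Its arguments: {"type":"object","properties":{"increments":{"type":"array"}},"required":["increments"]}

```bash
mkdir -p pics; ls
cat > h.py <<'E'
import numpy as np, cv2
from plant import ctrl
def ray(s,uv):
    K=np.array(s["intrinsics"]);d=np.array(s["dist"])
    n=cv2.undistortPoints(np.array(uv,float).reshape(-1,1,2),K,d).reshape(-1,2)
    R=cv2.Rodrigues(np.array(s["rvec"],float))[0];t=np.array(s["tvec"],float).ravel()
    return -R.T@t,(np.c_[n,np.ones(len(n))])@R
def atz(s,uv,z):
    c,r=ray(s,uv); return c+r*((z-c[2])/r[:,2])[:,None]
def proj(s,P):
    return cv2.projectPoints(np.array(P,float).reshape(-1,1,3),np.array(s["rvec"],float),np.array(s["tvec"],float),np.array(s["intrinsics"]),np.array(s["dist"]))[0].reshape(-1,2)
E
python3 - <<'E'
from h import *
np.set_printoptions(precision=3,suppress=True)
for n in("top","side"):
    s=ctrl.snapshot(n); cv2.imwrite(f"pics/{n}0.png",s["pixels"]); print(n,ray(s,[[256,192]]))
    for l in("lantern","locker","door","door_hinge","door_edge","tumbler","mask_case","carabiner","fins"):
        try: print(l,[(np.array(d["centre"]).round(3).tolist(),round(d["confidence"],2),proj(s,d["centre"]).round().tolist()) for d in ctrl.search_frame(s,l)])
        except Exception as e: print(l,e)
print(ctrl.get_obs())
E
```

```text
pics
top (array([ 0.286, -0.094,  1.476]), array([[ 0.195,  0.005, -0.981]]))
lantern [([0.502, -0.017, 0.202], 0.82, [[230.0, 205.0]]), ([0.363, 0.102, 0.271], 0.74, [[182.0, 254.0]]), ([0.401, 0.006, 0.136], 0.71, [[223.0, 243.0]])]
locker [([0.675, 0.234, 0.082], 0.56, [[153.0, 156.0]])]
door [([0.611, -0.014, 0.075], 0.86, [[232.0, 177.0]])]
door_hinge [([0.614, -0.016, 0.079], 0.59, [[233.0, 176.0]])]
door_edge [([0.612, -0.016, 0.076], 0.81, [[233.0, 177.0]])]
tumbler [([0.561, -0.222, 0.044], 0.78, [[299.0, 195.0]])]
mask_case [([0.742, 0.326, 0.154], 0.74, [[118.0, 128.0]]), ([0.554, -0.582, 0.018], 0.19, [[411.0, 199.0]])]
carabiner [([0.682, 0.268, 0.092], 0.65, [[141.0, 153.0]])]
fins [([0.551, -0.582, 0.022], 0.85, [[411.0, 200.0]]), ([0.611, -0.015, 0.074], 0.21, [[233.0, 177.0]])]
side (array([ 0.256, -0.99 ,  1.283]), array([[ 0.211,  0.574, -0.791]]))
lantern [([0.507, -0.034, 0.129], 0.82, [[230.0, 171.0]]), ([0.361, 0.076, 0.178], 0.7, [[182.0, 150.0]]), ([0.401, -0.005, 0.089], 0.52, [[201.0, 180.0]])]
locker [([0.685, 0.221, 0.076], 0.7, [[254.0, 124.0]])]
door [(
[... 236 characters left out ...]
0.222, 0.075], 0.23, [[253.0, 125.0]])]
mask_case [([0.745, 0.306, 0.146], 0.68, [[261.0, 95.0]])]
carabiner [([0.508, -0.034, 0.133], 0.56, [[231.0, 170.0]])]
fins [([0.546, -0.593, 0.021], 0.85, [[298.0, 323.0]]), ([0.612, -0.03, 0.063], 0.71, [[257.0, 175.0]])]
{'clock': 1.0, 'joint_pos': array([ 81.54 ,  20.547,   0.679,  -0.002, -70.135, -16.507]), 'qvel': array([ 0.001, -0.042, -0.009, -0.106, -0.048, -0.029]), 'tau': array([ -0.   , -58.239,  29.33 ,   7.002,   0.012,  -0.   ]), 'tool_pos': array([0.285, 0.612, 0.227]), 'orientation': array([ 179.999,   -0.003, -114.968]), 'force': array([-0.226,  0.758, -0.515]), 'moment': array([0.019, 0.036, 0.019]), 'opening': 0.08801056640375408}
```

View pics/top0.png

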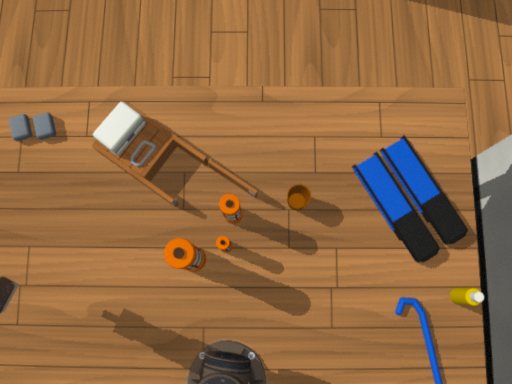

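View pics/side0.png

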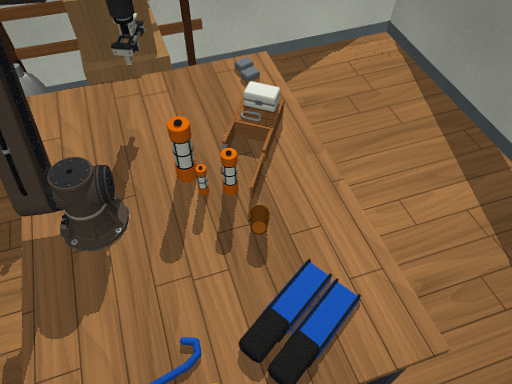

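Run:
```python
from h import *
s=ctrl.snapshot("top"); c=s["pixels"][95:285,85:315]
cv2.imwrite("pics/crop1.png",cv2.resize(c,None,fx=3.4,fy=3.1,interpolation=cv2.INTER_CUBIC) if 0 else cv2.resize(c,None,fx=3,fy=3,interpolation=cv2.INTER_CUBIC))
```

```text
(no output)
```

View pics/crop1.png

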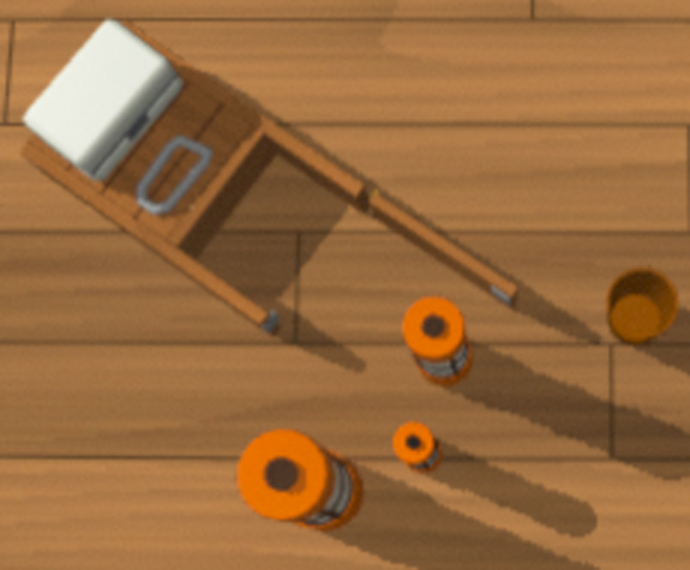

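```bash
cat >> h.py <<'E'
def W(p,P):  # locker pts (m) -> world
    P=np.atleast_2d(np.array(P,float)); c,s=np.cos(p[2]),np.sin(p[2])
    return np.c_[p[0]+c*P[:,0]-s*P[:,1],p[1]+s*P[:,0]+c*P[:,1],P[:,2]]
def L(p,w):
    c,s=np.cos(p[2]),np.sin(p[2]); d=np.array(w)[:2]-p[:2]; return np.array([c*d[0]+s*d[1],-s*d[0]+c*d[1]])
E
python3 - <<'E'
from h import *
from scipy.optimize import least_squares
np.set_printoptions(precision=4,suppress=True)
s=ctrl.snapshot("top")
pts=np.array([[261,327],[25,152],[368,190],[180,247],[265,135],[357,202]])/3.+[85,95]-1/3
P=[[-.06,.09,.08],[.26,.09,.08],[-.06,-.09,.08],[.06,.075,.08],[.06,-.075,.08],[-.06,-.075,.08]]
f=lambda p:(proj(s,W(p,P))-pts).ravel()
r=least_squares(f,[.62,.17,.8],loss="soft_l1"); p=r.x
print("locker",p,np.degrees(p[2]),"res px",r.fun if 0 else f(p).reshape(-1,2).round(1).tolist())
np.save("p.npy",p)
px=lambda u:np.array([u])/3.+[85,95]-1/3
lan=atz(s,px([433,326]),.208)[0]; print("lantern",lan,L(p,lan))
big=atz(s,px([282,474]),.27)[0]; sm=atz(s,px([413,441]),.14)[0]
print("big",big,L(p,big),"small",sm,L(p,sm))
h=W(p,[[-.072,-.09,.078]])[0]; 
for q in ([516,292],[490,296],[510,302],[371,193],[378,190],[368,205]): 
    w=atz(s,px(q),.078)[0]; l=L(p,w); print("door pt",q,w,l,np.degrees(np.arctan2(-(l[0]+.072),l[1]+.09)), np.hypot(l[0]+.072,l[1]+.09))
for a in (85,90,95,100): print(a,(proj(s,W(p,[[-.072-.18*np.sin(np.radians(a)),-.09+.18*np.cos(np.radians(a)),.078],[-.072,-.09,.078]]))-[85,95])*3)
t=atz(s,px([638,300]),.05)[0]; print("tumbler",t,L(p,t))
im=s["pixels"].copy()
def pl(Q,c): cv2.polylines(im,[np.round(proj(s,Q)*16).astype(int)],True,c,1,cv2.LINE_AA,4)
pl(W(p,[[-.06,.09,.08],[.26,.09,.08],[.26,-.09,.08],[-.06,-.09,.08]]),(0,255,0))
pl(W(p,[[-.06,.075,.08],[.06,.075,.08],[.06,-.075,.08],[-.06,-.075,.08]]),(255,255,0))
a=np.linspace(0,6.3,40)
pl(np.c_[lan[0]+.029*np.cos(a),lan[1]+.029*np.sin(a),a*0+.202],(255,0,0))
pl(np.c_[lan[0]+.03*np.cos(a),lan[1]+.03*np.sin(a),a*0],(255,0,0))
cv2.imwrite("pics/crop2.png",cv2.resize(im[95:285,85:315],None,fx=3,fy=3,interpolation=cv2.INTER_CUBIC))
E
```

```text
locker [0.6338 0.1656 0.9445] 54.11440126479389 res px [[-0.0, 0.4], [-1.1, -0.4], [-0.0, -0.2], [-0.6, 0.6], [0.9, 0.1], [0.7, -0.5]]
lantern [ 0.506  -0.0133  0.208 ] [-0.2198 -0.0013]
big [0.3656 0.1112 0.27  ] [-0.2013  0.1853] small [0.4062 0.0087 0.14  ] [-0.2605  0.0924]
door pt [516, 292] [ 0.564  -0.0891  0.078 ] [-0.2473 -0.0928] 90.90889016481519 0.175325185733157
door pt [490, 296] [ 0.5598 -0.0627  0.078 ] [-0.2283 -0.0738] 84.0982902729643 0.1571513168499295
door pt [510, 302] [ 0.5536 -0.0831  0.078 ] [-0.2485 -0.0808] 87.01416441770859 0.17671066787125242
door pt [371, 193] [0.6681 0.0612 0.078 ] [-0.0645 -0.089 ] -82.47266980066188 0.007554036757623195
door pt [378, 190] [0.6713 0.054  0.078 ] [-0.0684 -0.0958] -148.58699872301466 0.0068286417556227925
door pt [368, 205] [0.6553 0.064  0.078 ] [-0.0698 -0.077 ] -9.794618994009339 0.013214224967301878
85 [[507.5048 307.6776]
 [376.3398 195.3629]]
90 [[517.1208 295.8239]
 [376.3398 195.3629]]
95 [[525.6197 283.2352]
 [376.3398 195.3629]]
100 [[532.9396 270.0148]
 [376.3398 195.3629]]
tumbler [ 0.5614 -0.2159  0.05  ] [-0.3515 -0.165 ]
```

View pics/crop2.png

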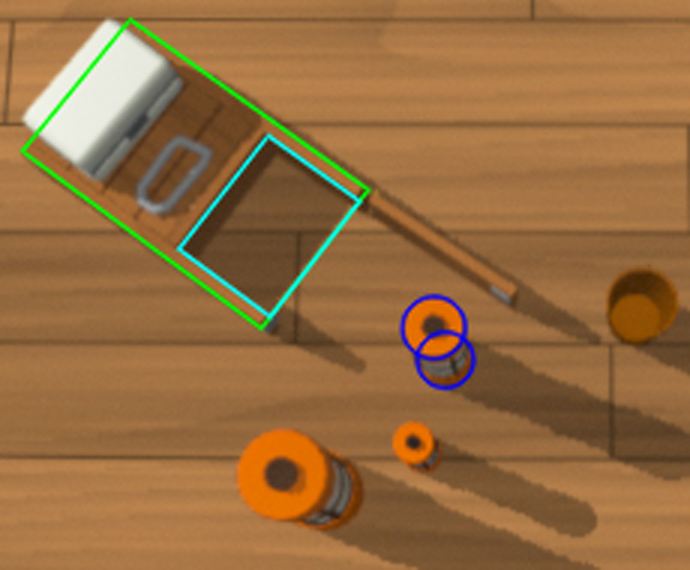

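Three lantern look-alikes appear in the top view: big at (182,254), about 270 mm tall; middle at (230,204), matching 208 mm; small at (223,243), about 140 mm. The middle one is meant, and the overlay with the given sizes fits it (button and 58 mm cap). The locker fit is good to about 1 px. The door stands at about 90°.

Plan:
1. Nudge the door wider from its inside.
2. Push the lantern's base with a tilted, half-open gripper used as a cradle.
3. Sweep the door shut.

>>> carry_out(
  increments=[
    [0,0,-8,20,-40,20,1],
    [0,0,-16,42,-80,35,1],
    [0,0,-24,64,-120,35,1],
    [0,0,-32,86,-162,35,1],
    [0,0,-40,107,-203,35,1],
    [0,0,-48,128,-243,35,1],
    [0,0,-56,150,-284,35,1],
    [0,0,-64,171,-324,35,1],
    [0,0,-72,192,-364,35,1],
    [0,0,-80,214,-405,35,1],
    [0,0,-88,235,-445,35,1],
    [0,0,-95,256,-486,35,1],
    [0,0,-101,278,-527,35,1],
    [0,0,-101,299,-567,35,1],
    [0,0,-101,299,-567,35,1],
    [0,0,-101,299,-567,35,1],
  ],
)

```text
clock: 3.1
tool_pos: [0.5839, 0.0448, 0.2614]
orientation: [-180.0, -0.0, 144.0]
force: [-0.2, -0.0, 0.5]
opening: 0.0004
```

Run:
```python
from h import *
o=ctrl.get_obs(); p=np.load("p.npy"); print(o["tool_pos"],o["orientation"],o["joint_pos"],L(p,o["tool_pos"]),o["opening"],o["force"])
s=ctrl.snapshot("side"); cv2.imwrite("pics/s1.png",cv2.resize(s["pixels"][60:260,140:340],None,fx=3,fy=3))
```

```text
[0.58385055 0.0447503  0.26143924] [-1.79997132e+02 -1.25456545e-02  1.43981825e+02] [ 2.34965942e+01  1.09855268e+01 -7.87479600e+00 -9.88667066e-03
 -7.11485136e+01 -5.95115736e+01] [-0.12719097 -0.0303771 ] 0.0004267440006233431 [-0.1947032  -0.02599818  0.45161552]
```

View pics/s1.png

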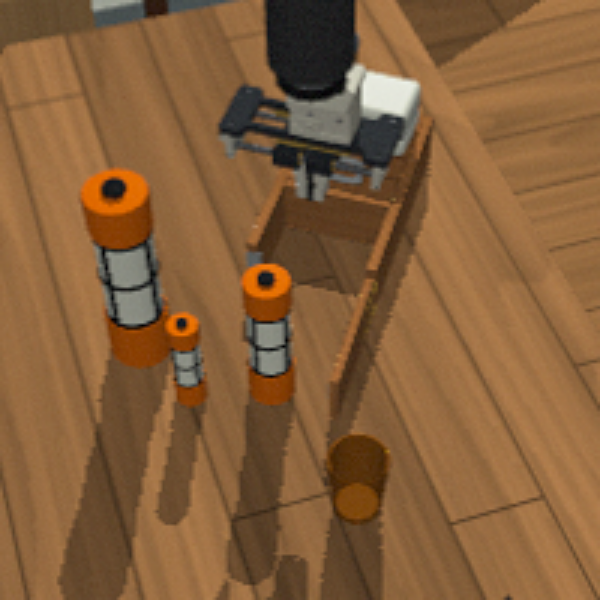

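The gripper hangs over the bay at about (310,190) in the crop, long side across it; the lantern at (268,330) and the door at (355,345) are clear. Next I lower it and nudge the door.

>>> carry_out(
  increments=[
    [0,0,0,5,6,-30,1],
    [0,0,0,5,6,-75,1],
    [0,0,0,5,6,-120,1],
    [0,0,0,5,6,-165,1],
    [0,0,0,5,6,-200,1],
    [0,0,0,5,6,-215,1],
    [0,0,0,5,6,-215,1],
    [0,0,0,12,1,-215,1],
    [0,0,0,20,-5,-215,1],
    [0,0,0,28,-10,-215,1],
    [0,0,0,34,-15,-215,1],
    [0,0,0,39,-18,-215,1],
    [0,0,0,42,-20,-215,1],
    [0,0,0,42,-20,-215,1],
  ],
)

```text
clock: 4.9
tool_pos: [0.6261, 0.0246, 0.0463]
orientation: [-180.0, 0.0, 144.0]
force: [-0.8, -0.1, 0.1]
opening: 0.0006
```

```bash
cat > door.py <<'E'
from h import *
o=ctrl.get_obs(); p=np.load("p.npy"); print(o["clock"],o["tool_pos"],L(p,o["tool_pos"]),o["force"])
s=ctrl.snapshot("top")
for l in("door","lantern","tumbler"):
    for d in ctrl.search_frame(s,l):
        q=L(p,d["centre"]); print(l,np.round(d["confidence"],2),np.round(d["centre"],3),q.round(3),"ang",np.degrees(np.arctan2(-(q[0]+.072),q[1]+.09)).round(1))
for d in ctrl.outline_of(s,"door")[:1]:
    m=d["pixels"]; v,u=np.nonzero(m); w=atz(s,np.c_[u,v],.078); l=np.array([L(p,x) for x in w]); r=np.hypot(l[:,0]+.072,l[:,1]+.09); k=np.argsort(r)[-12:]
    c=l[k].mean(0); print("door far pts",r[k].mean(),np.degrees(np.arctan2(-(c[0]+.072),c[1]+.09)))
E
python3 door.py
```

```text
4.9 [0.62606852 0.02461842 0.04633455] [-0.11875475 -0.07638232] [-0.80732438 -0.05740212  0.09433309]
door 0.82 [ 0.626 -0.066  0.064] [-0.192 -0.13 ] ang 108.3
lantern 0.8 [ 0.501 -0.019  0.2  ] [-0.228 -0.001] ang 60.1
lantern 0.69 [0.402 0.004 0.136] [-0.267  0.094] ang 46.7
lantern 0.58 [0.362 0.1   0.271] [-0.212  0.181] ang 27.3
tumbler 0.77 [ 0.562 -0.22   0.04 ] [-0.355 -0.168] ang 105.4
door far pts 0.17488558890502245 105.4573709946604
```

```bash
cat > plan.py <<'E'
from h import *
from scipy.spatial.transform import Rotation as R
def ori(head,tilt):
    x=np.radians(head+90); a=np.array([np.cos(np.radians(head-90)),np.sin(np.radians(head-90)),0])
    return R.from_rotvec(a*np.radians(tilt))*R.from_euler("xyz",[180,0,head+90],degrees=True)
def rows(start_pos,start_R,targets):
    for pos,Rt in targets:
        print(((Rt*start_R.inv()).as_rotvec(degrees=True)).round(1).tolist(),((np.array(pos)-start_pos)*1000).round(0).tolist())
E
python3 - <<'E'
from plan import *
o=R.from_euler("xyz",[180,0,144],degrees=True)
rows(np.zeros(3),o,[((0,0,0),ori(66,t)) for t in (0,15,30,45)]); print(ori(66,45).as_matrix().round(2))
E
```

```text
[0.0, 0.0, 12.0] [0.0, 0.0, 0.0]
[13.0, -7.5, 11.9] [0.0, 0.0, 0.0]
[26.0, -15.0, 11.7] [0.0, 0.0, 0.0]
[39.0, -22.5, 11.4] [0.0, 0.0, 0.0]
[[-0.91  0.29  0.29]
 [ 0.41  0.65  0.65]
 [ 0.    0.71 -0.71]]
```

>>> carry_out(
  increments=[
    [0,0,0,3,-2,0,1],
    [0,0,0,3,-2,0,1],
    [0,0,0,-4,3,0,1],
    [0,0,0,-4,3,50,1],
    [0,0,0,-4,3,105,1],
    [0,0,0,-4,3,160,1],
    [0,0,0,-4,3,210,1],
    [0,0,0,-4,3,225,1],
    [0,0,0,-4,3,225,1],
  ],
)

```text
clock: 6.28
tool_pos: [0.6221, 0.0282, 0.2725]
orientation: [179.9, 0.1, 144.0]
force: [-0.1, -0.0, -1.0]
opening: 0.0006
```

>>> carry_out(
  increments=[
    [0,0,12,-15,-11,0,0.55],
    [4,-3,12,-30,-22,0,0.55],
    [9,-5,12,-50,-37,0,0.55],
    [13,-7.5,11.9,-70,-52,0,0.55],
    [20,-11,11.8,-90,-67,0,0.55],
    [26,-15,11.7,-110,-82,0,0.55],
    [32,-19,11.5,-130,-97,0,0.55],
    [39,-22.5,11.4,-147,-110,0,0.55],
    [39,-22.5,11.4,-147,-110,0,0.55],
    [39,-22.5,11.4,-147,-110,0,0.55],
  ],
)

```text
clock: 7.52
tool_pos: [0.4747, -0.0824, 0.2701]
orientation: [135.1, -0.1, 155.9]
force: [0.2, 0.4, -0.5]
opening: 0.0392
```

```bash
python3 door.py
python3 - <<'E'
from plan import *
o=ctrl.get_obs(); print(o["orientation"],o["opening"],o["joint_pos"].round(1)); print(R.from_euler("xyz",o["orientation"],degrees=True).as_matrix().round(2))
s=ctrl.snapshot("side"); cv2.imwrite("pics/s2.png",cv2.resize(s["pixels"][60:280,100:340],None,fx=2.7,fy=2.7))
E
```

```text
7.525 [ 0.47470034 -0.08244473  0.27013383] [-0.29422343 -0.01650255] [ 0.22109403  0.42087208 -0.52378738]
door 0.81 [ 0.642 -0.027  0.065] [-0.151 -0.12 ] ang 110.5
lantern 0.67 [0.36  0.102 0.274] [-0.212  0.184] ang 27.1
lantern 0.66 [0.401 0.005 0.134] [-0.267  0.094] ang 46.6
lantern 0.61 [ 0.5   -0.016  0.2  ] [-0.225  0.002] ang 59.1
door far pts 0.1732460956274645 109.7559411368649
[1.35079227e+02 5.38205038e-02 1.56213962e+02] 0.03950245103923428 [-25.6   6.   -9.7 -45.7 -80.2  12.5]
[[-0.92  0.28  0.29]
 [ 0.4   0.65  0.65]
 [-0.    0.71 -0.71]]
```

View pics/s2.png

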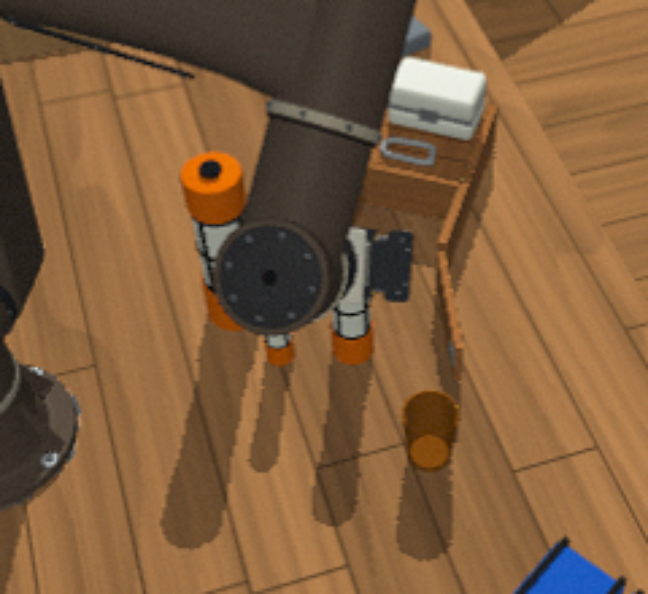

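The path needs care. The gripper body is wide, and the small lantern on its left and the tumbler and door on its right are close. I'll check clearances numerically before descending.

```bash
cat > dp.py <<'E'
from plan import *
import itertools
p=np.load("p.npy"); Z=.021; RHO0=.018  # half gap 24 -> 18 mm from lantern centre to finger front
lx=np.linspace(-.0965,.0965,15); ly=np.linspace(-.039,.039,7); lz=np.linspace(-.066,-.20,9)
body=np.array([q for q in itertools.product(lx,ly,lz)])
a=np.linspace(0,6.28,16); wr=np.array([(.055*np.cos(b),.055*np.sin(b),z) for b in a for z in np.linspace(-.2,-.33,6)])
fing=np.array([(x,y,z) for x in (-.046,-.035,-.024,.024,.035,.046) for y in (-.0095,0,.0095) for z in np.linspace(0,-.066,7)])
T=np.r_[body,wr,fing]
cyl=[((.4062,.0087),.021,.142),((.3656,.1112),.040,.275),((.5614,-.2159),.037,.096)]
th=np.radians(111)
def boxd(P,c,hx,ang,h):  # distance to upright box: c centre, half sizes
    d=P[:,:2]-c; C,S=np.cos(ang),np.sin(ang)
    q=np.c_[np.abs(C*d[:,0]+S*d[:,1])-hx[0],np.abs(-S*d[:,0]+C*d[:,1])-hx[1],P[:,2]-h]
    return np.linalg.norm(np.maximum(q,0),axis=1)+np.minimum(q.max(1),0)
def W2(l): return W(p,[[*l,0]])[0,:2]
dv=np.array([-np.sin(th),np.cos(th)]); nv=np.array([np.cos(th),np.sin(th)])
dc=W2(np.array([-.072,-.09])+.09*dv+.006*nv); da=p[2]+np.arctan2(dv[1],dv[0])
boxes=[(dc,(.09,.006),da,.078)]+[(W2((.1,y)),(.16,.0075),p[2],.08) for y in(-.0825,.0825)]+[(W2((.16,0)),(.1,.09),p[2],.08)]
def tcp(l,H,t):
    d=np.array([np.cos(np.radians(H)),np.sin(np.radians(H))]); w=W2(l)
    return np.r_[w-d*(RHO0+.0095*np.cos(np.radians(t))),Z]
def clear(l,H,t,full=False,back=0,up=0):
    Rm=ori(H,t); d=np.array([np.cos(np.radians(H)),np.sin(np.radians(H)),0])
    P=Rm.apply(T)+tcp(l,H,t)-back*d+[0,0,up]; out=[]
    for c,r,h in cyl:
        q=np.c_[np.hypot(*(P[:,:2]-c).T)-r,P[:,2]-h]; out.append((np.linalg.norm(np.maximum(q,0),axis=1)+np.minimum(q.max(1),0)).min())
    out+= [boxd(P,*b).min() for b in boxes]
    nb=len(body)+len(wr); B=P[:nb]; c=W2(l)
    q=np.c_[np.hypot(*(B[:,:2]-c).T)-.030,B[:,2]-.21]; out.append((np.linalg.norm(np.maximum(q,0),axis=1)+np.minimum(q.max(1),0)).min()+.004)
    out.append(B[:,2].min())
    return np.array(out) if full else min(out)
if __name__=="__main__":
    xs=np.arange(-.22,-.009,.01); ys=np.arange(-.03,.0301,.005); Hs=np.arange(36,103,5); ts=np.arange(30,56,5)
    C=np.array([[[[clear((x,y),H,t) for t in ts] for H in Hs] for y in ys] for x in xs])
    iy0=6
    V=np.full(C.shape,-9.); V[0,iy0]=C[0,iy0]; B={}
    for i in range(1,len(xs)):
        for j,k,m in itertools.product(range(len(ys)),range(len(Hs)),range(len(ts))):
            best=(-9,None)
            for dj,dk,dm in itertools.product((-1,0,1),(-1,0,1),(-1,0,1)):
                J,K,M=j-dj,k-dk,m-dm
                if 0<=J<len(ys) and 0<=K<len(Hs) and 0<=M<len(ts):
                    mo=np.degrees(p[2]+np.arctan2(dj*.005,.01))
                    if abs(mo-Hs[K])>40: continue
                    v=min(V[i-1,J,K,M],C[i,j,k,m])-1e-4*(abs(dj)+abs(dk)+abs(dm))
                    if v>best[0]: best=(v,(J,K,M))
            V[i,j,k,m]=best[0]; B[i,j,k,m]=best[1]
    np.set_printoptions(precision=0,suppress=True,linewidth=160)
    e=np.unravel_index(V[-1].argmax(),V[-1].shape); print("best",V[-1][e]*1000)
    path=[e]
    for i in range(len(xs)-1,0,-1): path.append(B[(i,)+tuple(path[-1])])
    for i,(j,k,m) in enumerate(path[::-1]): print(round(xs[i]*1000),round(ys[j]*1000),Hs[k],ts[m],clear((xs[i],ys[j]),Hs[k],ts[m],True)*1000)
E
time python3 dp.py
```

```text
best 0.9813124462927934
-220 0 81 40 [ 23. 111.  15.  20. 152. 196. 271.  12.  46.]
-210 0 81 40 [ 15. 105.  19.  16. 142. 187. 261.  12.  46.]
-200 0 81 45 [ 13. 104.  15.  11. 137. 178. 255.  18.  40.]
-190 0 81 45 [  8.  99.  19.   7. 127. 169. 245.  18.  40.]
-180 0 81 45 [  5.  94.  26.   2. 118. 159. 235.  18.  40.]
-170 0 76 45 [  2.  81.  28.   9. 113. 148. 230.  18.  40.]
-160 0 76 45 [  6.  78.  34.   5. 103. 139. 220.  18.  40.]
-150 5 76 45 [  5.  70.  41.   6.  95. 128. 210.  18.  40.]
-140 10 76 45 [  4.  63.  50.   7.  86. 117. 200.  18.  40.]
-130 15 76 45 [  3.  57.  57.   8.  76. 105. 190.  18.  40.]
-120 20 76 45 [  2.  52.  66.   9.  66.  94. 180.  18.  40.]
-110 20 76 40 [  6.  52.  90.   6.  52.  85. 170.  12.  46.]
-100 20 76 35 [ 10.  55. 114.   3.  38.  76. 154.   6.  53.]
-90 20 71 35 [  1.  54. 116.   5.  37.  63. 153.   6.  53.]
-80 20 71 35 [  4.  57. 124.   2.  28.  53. 143.   6.  53.]
-70 20 66 35 [  2.  52. 126.   5.  27.  40. 138.   6.  53.]
-60 20 66 35 [  7.  54. 134.   1.  21.  30. 128.   6.  53.]
-50 20 61 35 [ 18.  46. 138.   5.  20.  18. 122.   6.  53.]
-40 20 61 35 [ 27.  47. 146.   1.  14.  12. 112.   6.  53.]
-30 20 56 35 [ 40.  35. 152.   5.  14.  10. 106.   6.  53.]
-20 20 56 35 [ 49.  35. 160.   2.  10.  10.  96.   6.  53.]
-10 20 56 35 [ 58.  36. 168.   2.   3.   6.  86.   6.  53.]
real	1m5.680s
user	1m4.013s
sys	0m0.261s
```

```bash
python3 - <<'E'
s=open("dp.py").read()
s=s.replace("def clear(l,H,t,full=False,back=0,up=0):\n    Rm=ori(H,t); d=np.array([np.cos(np.radians(H)),np.sin(np.radians(H)),0])",
"def full_ori(H,t,rho):\n    d=np.array([np.cos(np.radians(H)),np.sin(np.radians(H)),0]); return R.from_rotvec(-d*np.radians(rho))*ori(H,t)\ndef clear(l,H,t,rho=0,full=False,back=0,up=0):\n    d=np.array([np.cos(np.radians(H)),np.sin(np.radians(H)),0]); Rm=full_ori(H,t,rho)")
i=s.index("    xs=np.arange")
s=s[:i]+'''    from multiprocessing import Pool
    xs=np.arange(-.22,-.009,.01); ys=np.arange(-.02,.0301,.005); Hs=np.arange(41,103,5); ts=np.arange(35,51,5); rs=np.array([0,7,14,20])
    G=list(itertools.product(xs,ys,Hs,ts,rs))
    with Pool() as po: C=np.array(po.starmap(clear,[((x,y),H,t,r) for x,y,H,t,r in G],500)).reshape(len(xs),len(ys),len(Hs),len(ts),len(rs))
    V=np.full(C.shape,-9.); V[0,4]=C[0,4]; B={}
    for i in range(1,len(xs)):
        for j,k,m,n in np.ndindex(*C.shape[1:]):
            if C[i,j,k,m,n]<.001: continue
            best=(-9,None)
            for dj,dk,dm,dn in itertools.product((-1,0,1),repeat=4):
                J,K,M,N=j-dj,k-dk,m-dm,n-dn
                if min(J,K,M,N)<0 or J>=len(ys) or K>=len(Hs) or M>=len(ts) or N>=len(rs): continue
                if abs(np.degrees(p[2]+np.arctan2(dj*.005,.01))-Hs[K])>40: continue
                v=min(V[i-1,J,K,M,N],C[i,j,k,m,n])-1e-4*(abs(dj)+abs(dk)+abs(dm)+abs(dn))
                if v>best[0]: best=(v,(J,K,M,N))
            V[i,j,k,m,n]=best[0]; B[i,j,k,m,n]=best[1]
    np.set_printoptions(precision=0,suppress=True,linewidth=160)
    e=np.unravel_index(V[-1].argmax(),V[-1].shape); print("best",V[-1][e]*1000)
    path=[e]
    for i in range(len(xs)-1,0,-1): path.append(B[(i,)+tuple(path[-1])])
    for i,(j,k,m,n) in enumerate(path[::-1]): print(round(xs[i]*1000),round(ys[j]*1000),Hs[k],ts[m],rs[n],clear((xs[i],ys[j]),Hs[k],ts[m],rs[n],True)*1000)
'''
open("dp.py","w").write(s)
E
nproc; time timeout 570 python3 dp.py
```

```text
4
best 0.9813124462927968
-220 0 66 50 14 [  8.  85.  19.  57. 171. 190. 289.  24.  10.]
-210 -5 71 50 14 [  9.  92.   8.  38. 157. 185. 275.  24.  10.]
-200 -5 76 50 14 [  9.  96.  13.  22. 143. 178. 261.  24.  10.]
-190 -5 81 50 7 [ 13. 104.  11.   6. 128. 171. 246.  24.  22.]
-180 -5 76 50 0 [  5.  94.   6.   8. 121. 159. 240.  24.  34.]
-170 -5 76 45 0 [  7.  86.  26.   4. 111. 150. 230.  18.  40.]
-160 0 76 40 0 [  6.  74.  49.   5. 101. 139. 220.  12.  46.]
-150 5 76 40 0 [  5.  67.  57.   6.  91. 128. 210.  12.  46.]
-140 10 76 40 0 [  4.  60.  65.   7.  81. 117. 200.  12.  46.]
-130 10 76 35 0 [  8.  58.  88.   4.  66. 107. 184.   6.  53.]
-120 15 76 35 0 [  7.  54.  98.   5.  56.  96. 174.   6.  53.]
-110 20 76 35 0 [  6.  51. 107.   6.  47.  85. 164.   6.  53.]
-100 20 76 35 0 [ 10.  55. 114.   3.  38.  76. 154.   6.  53.]
-90 20 71 35 0 [  1.  54. 116.   5.  37.  63. 153.   6.  53.]
-80 20 71 35 0 [  4.  57. 124.   2.  28.  53. 143.   6.  53.]
-70 20 66 35 0 [  2.  52. 126.   5.  27.  40. 138.   6.  53.]
-60 20 66 35 0 [  7.  54. 134.   1.  21.  30. 128.   6.  53.]
-50 20 61 35 0 [ 18.  46. 138.   5.  20.  18. 122.   6.  53.]
-40 20 61 35 0 [ 27.  47. 146.   1.  14.  12. 112.   6.  53.]
-30 20 56 35 0 [ 40.  35. 152.   5.  14.  10. 106.   6.  53.]
-20 20 56 35 0 [ 49.  35. 160.   2.  10.  10.  96.   6.  53.]
-10 20 56 35 0 [ 58.  36. 168.   2.   3.   6.  86.   6.  53.]
real	0m34.090s
user	2m8.191s
sys	0m0.206s
```

```bash
sed -i 's/lz=np.linspace(-.066,-.20,9)/lz=np.linspace(-.066,-.115,5)/; s/np.linspace(-.2,-.33,6)/np.linspace(-.115,-.33,10)/; s/RHO0=.018/RHO0=.0247/; s/Z=.021/Z=.023/; s/np.radians(111)/np.radians(112)/; s/ts=np.arange(35,51,5)/ts=np.arange(25,46,5)/; s/rs=np.array(\[0,7,14,20\])/rs=np.array([-7,0,7,14])/' dp.py; time timeout 570 python3 dp.py
```

```text
best 4.227506440094917
-220 0 66 45 7 [  9.  89.  13.  53. 177. 197. 295.  25.  30.]
-210 -5 71 45 7 [ 10.  96.  10.  36. 162. 191. 281.  25.  30.]
-200 -5 76 40 0 [  9. 100.  28.  18. 147. 184. 266.  19.  48.]
-190 -5 76 35 -7 [ 11.  97.  41.   7. 129. 175. 248.  13.  43.]
-180 0 76 30 -7 [  8.  84.  58.   8. 113. 164. 232.   6.  49.]
-170 0 71 30 -7 [  6.  75.  60.   9. 112. 152. 231.   6.  49.]
-160 0 71 30 -7 [  8.  73.  70.   5. 102. 142. 221.   6.  49.]
-150 5 71 30 -7 [  5.  67.  80.   6.  92. 131. 211.   6.  49.]
-140 5 76 30 0 [  9.  63.  91.   5.  77. 125. 195.   6.  61.]
-130 10 76 30 0 [  8.  58. 100.   6.  67. 114. 185.   6.  61.]
-120 15 76 30 0 [  7.  54. 109.   7.  57. 103. 175.   6.  61.]
-110 20 76 30 0 [  6.  51. 119.   8.  48.  92. 165.   6.  61.]
-100 25 76 30 0 [  5.  50. 128.   9.  39.  81. 155.   6.  61.]
-90 25 76 30 0 [ 10.  54. 134.   5.  31.  71. 145.   6.  61.]
-80 25 76 30 7 [  9.  44. 147.   7.  36.  62. 141.   6.  49.]
-70 25 71 30 14 [ 18.  32. 167.  19.  47.  49. 141.   7.  36.]
-60 25 71 30 14 [ 28.  36. 173.  16.  42.  39. 131.   7.  36.]
-50 25 71 30 14 [ 36.  40. 179.  12.  35.  30. 121.   7.  36.]
-40 25 71 30 14 [ 45.  44. 186.   9.  30.  22. 111.   7.  36.]
-30 25 71 30 14 [ 51.  48. 192.   6.  24.  15. 101.   7.  36.]
-20 25 71 30 14 [ 57.  53. 199.   5.  19.  11.  91.   7.  36.]
-10 25 71 30 14 [ 64.  57. 206.   5.  14.   4.  81.   7.  36.]
real	0m32.190s
user	1m53.564s
sys	0m0.208s
```

```bash
sed -i 's/np.radians(112)/np.radians(114.3)/; s/ts=np.arange(25,46,5)/ts=np.arange(29,42,4)/; s/Hs=np.arange(41,103,5)/Hs=np.arange(46,92,4)/; s/rs=np.array(\[-7,0,7,14\])/rs=np.array([-8,-4,0,4,8,12])/' dp.py; time timeout 570 python3 dp.py
```

```text
best 6.069352369246327
-220 0 78 37 -8 [ 23. 114.  18.  26. 156. 202. 275.  15.  39.]
-210 0 78 37 -8 [ 17. 108.  27.  22. 146. 193. 265.  15.  39.]
-200 0 78 37 -8 [ 12. 103.  33.  18. 137. 183. 256.  15.  39.]
-190 0 78 37 -8 [ 10.  98.  36.  14. 127. 174. 246.  15.  39.]
-180 0 78 37 -8 [ 11.  94.  39.  10. 117. 165. 236.  15.  39.]
-170 5 78 33 -8 [ 10.  83.  57.  10. 101. 154. 221.  10.  43.]
-160 10 82 33 -4 [  8.  77.  68.   8.  85. 144. 205.  10.  50.]
-150 15 82 33 -4 [  7.  69.  77.   8.  75. 133. 195.  10.  50.]
-140 20 82 33 -4 [  7.  63.  86.   9.  65. 122. 185.  10.  50.]
-130 20 82 33 0 [  8.  57.  95.   9.  60. 113. 178.  10.  57.]
-120 25 82 33 0 [  8.  52. 103.   9.  51. 101. 168.  10.  57.]
-110 25 78 33 -4 [  9.  54. 108.   8.  44.  91. 162.  10.  50.]
-100 25 78 33 0 [  9.  52. 118.   8.  39.  82. 155.  10.  57.]
-90 25 78 33 4 [  8.  50. 128.   7.  37.  72. 148.  10.  50.]
-80 25 74 33 4 [  9.  48. 137.  10.  35.  61. 145.  10.  50.]
-70 25 70 33 8 [ 17.  40. 153.  16.  40.  48. 141.  10.  43.]
-60 25 70 33 8 [ 27.  43. 159.  12.  33.  38. 131.  10.  43.]
-50 25 70 33 8 [ 37.  47. 165.   8.  28.  29. 121.  10.  43.]
-40 25 66 33 8 [ 45.  44. 177.  11.  26.  17. 115.  10.  43.]
-30 25 66 33 8 [ 51.  46. 183.   7.  20.  10. 105.  10.  43.]
-20 25 62 33 8 [ 51.  43. 196.  11.  20.   7.  98.  10.  43.]
-10 25 62 33 8 [ 58.  48. 202.   7.  13.   6.  88.  10.  43.]
real	0m48.469s
user	2m40.242s
sys	0m0.193s
```

```bash
cat > go.py <<'E'
from dp import *
K=np.array([[-220,0,78,37,-6],[-190,0,78,37,-6],[-170,5,78,33,-6],[-150,15,81,33,-4],[-120,24,80,33,-2],[-100,25,78,33,0],[-80,25,74,33,4],[-60,25,70,33,8],[-40,25,66,33,8],[-20,25,62,33,8],[-10,25,62,33,8]],float)
def key(x): return np.array([np.interp(x,K[:,0],K[:,i]) for i in range(1,5)])
def pose(x,back=0,up=0,lift=0):
    y,H,t,r=key(x); d=np.array([np.cos(np.radians(H)),np.sin(np.radians(H)),0])
    return tcp((x/1000,y/1000),H,t)-back*d+[0,0,up],full_ori(H,t,r)
def emit(p0,R0,poses,g):
    o=[]
    for P,Rt in poses:
        o.append([*(Rt*R0.inv()).as_rotvec(degrees=True).round(1).tolist(),*((P-p0)*1000).round(0).astype(int).tolist(),g])
    print(o)
E
python3 - <<'E'
from go import *
np.set_printoptions(precision=0,suppress=True,linewidth=160)
for x in range(-220,-9,10): print(x,pose(x)[0].round(3).tolist() if 0 else "",clear((x/1000,key(x)[0]/1000),*key(x)[1:],True)*1000)
y,H,t,r=key(-220)
for b,u in((.02,0),(.02,.05),(.02,.1),(.02,.2),(.012,0)): print(b,u,clear((-.22,0),H,t,r,True,b,u)*1000)
o=ctrl.get_obs(); R0=ori(66,45)
print(o["tool_pos"])
emit(o["tool_pos"],R0,[pose(-220,.015,u) for u in (.24,.15,.08,.03,0)],.61)
E
```

```text
-220  [ 22. 112.  18.  28. 157. 202. 276.  15.  42.]
-210  [ 15. 106.  27.  24. 147. 193. 266.  15.  42.]
-200  [ 10. 101.  36.  20. 137. 183. 256.  15.  42.]
-190  [  8.  96.  38.  16. 127. 174. 246.  15.  42.]
-180  [  6.  88.  48.  14. 115. 164. 234.  13.  44.]
-170  [  7.  80.  59.  13. 102. 154. 221.  10.  47.]
-160  [  6.  74.  68.  11.  89. 143. 209.  11.  49.]
-150  [  6.  68.  77.  10.  77. 133. 196.  10.  50.]
-140  [  6.  62.  86.  10.  68. 122. 188.  10.  51.]
-130  [  7.  57.  94.  10.  60. 112. 179.  10.  53.]
-120  [  7.  53. 102.  10.  52. 101. 170.  10.  54.]
-110  [  8.  52. 110.   9.  45.  91. 162.  10.  55.]
-100  [  9.  52. 118.   8.  39.  82. 155.  10.  57.]
-90  [  7.  51. 127.   9.  36.  71. 150.  10.  54.]
-80  [  9.  48. 137.  10.  35.  61. 145.  10.  50.]
-70  [ 17.  45. 148.  11.  34.  50. 140.  10.  47.]
-60  [ 27.  43. 159.  12.  33.  38. 131.  10.  43.]
-50  [ 40.  44. 168.  12.  30.  27. 123.  10.  43.]
-40  [ 45.  44. 177.  11.  26.  17. 115.  10.  43.]
-30  [ 48.  42. 186.  11.  22.   9. 107.  10.  43.]
-20  [ 51.  43. 196.  11.  20.   7.  98.  10.  43.]
-10  [ 58.  48. 202.   7.  13.   6.  88.  10.  43.]
0.02 0 [ 42. 130.  -2.  28. 176. 222. 295.  35.  42.]
0.02 0.05 [ 45. 130.  20.  48. 183. 222. 301.  35.  92.]
0.02 0.1 [ 51. 130.  53.  83. 188. 228. 305.  35. 142.]
0.02 0.2 [100. 134. 148. 160. 233. 267. 335.  94. 242.]
0.012 0 [ 34. 123.   6.  28. 169. 214. 288.  27.  42.]
[ 0. -0.  0.]
[[-5.8, 8.2, 12.4, 20, 22, -9, 0.61], [-5.8, 8.2, 12.4, 20, 22, -99, 0.61], [-5.8, 8.2, 12.4, 20, 22, -169, 0.61], [-5.8, 8.2, 12.4, 20, 22, -219, 0.61], [-5.8, 8.2, 12.4, 20, 22, -249, 0.61]]
```

Run:
```python
from go import *
np.set_printoptions(precision=0,suppress=True,linewidth=160)
y,H,t,r=key(-220)
for b,u in((.015,.03),(.01,.015),(.009,0)): print(b,u,clear((-.22,0),H,t,r,True,b,u)*1000)
o=ctrl.get_obs()
emit(o["tool_pos"],ori(66,45),[pose(-220,b,u) for b,u in ((.02,.24),(.02,.05),(.015,.03),(.01,.015),(.009,0))],.61)
```

```text
0.015 0.03 [ 37. 125.  11.  35. 176. 217. 293.  30.  72.]
0.01 0.015 [ 32. 121.   8.  30. 168. 212. 287.  25.  57.]
0.009 0 [ 31. 120.   9.  28. 166. 211. 285.  24.  42.]
[[-5.8, 8.2, 12.4, 19, 17, -9, 0.61], [-5.8, 8.2, 12.4, 19, 17, -199, 0.61], [-5.8, 8.2, 12.4, 20, 22, -219, 0.61], [-5.8, 8.2, 12.4, 21, 27, -234, 0.61], [-5.8, 8.2, 12.4, 21, 28, -249, 0.61]]
```

>>> carry_out(
  increments=[
    [-3,4,6,10,8,-5,0.61],
    [-5.8,8.2,12.4,19,17,-9,0.61],
    [-5.8,8.2,12.4,19,17,-50,0.61],
    [-5.8,8.2,12.4,19,17,-90,0.61],
    [-5.8,8.2,12.4,19,17,-130,0.61],
    [-5.8,8.2,12.4,19,17,-170,0.61],
    [-5.8,8.2,12.4,19,17,-199,0.61],
    [-5.8,8.2,12.4,20,20,-210,0.61],
    [-5.8,8.2,12.4,20,22,-219,0.61],
    [-5.8,8.2,12.4,20,25,-227,0.61],
    [-5.8,8.2,12.4,21,27,-234,0.61],
    [-5.8,8.2,12.4,21,28,-242,0.61],
    [-5.8,8.2,12.4,21,28,-249,0.61],
    [-5.8,8.2,12.4,21,28,-249,0.61],
  ],
)

```text
clock: 9.57
tool_pos: [0.4956, -0.0541, 0.022]
orientation: [143.1, -6.1, 168.0]
force: [-0.3, -0.3, 0.3]
opening: 0.0343
```

Run:
```python
from go import *
o=ctrl.get_obs(); P,Rt=pose(-220,.009,0)
print(o["tool_pos"],P,((R.from_euler("xyz",o["orientation"],degrees=True)*Rt.inv()).as_rotvec(degrees=True)).round(1),o["opening"],o["force"],o["joint_pos"].round(0))
s=ctrl.snapshot("top"); t=ctrl.snapshot("side")
f=lambda i:cv2.resize(i,None,fx=2.6,fy=2.6,interpolation=cv2.INTER_CUBIC)
cv2.imwrite("pics/c3.png",np.hstack([f(s["pixels"][140:290,160:310]),f(t["pixels"][110:260,150:300])]))
```

```text
[ 0.49559959 -0.05411978  0.02195855] [ 0.49625355 -0.05302126  0.023     ] [-0.1  0.1  0.1] 0.034317889079976044 [-0.27328057 -0.34925748  0.33295546] [-16.  28. -15. -42. -63.  26.]
```

View pics/c3.png

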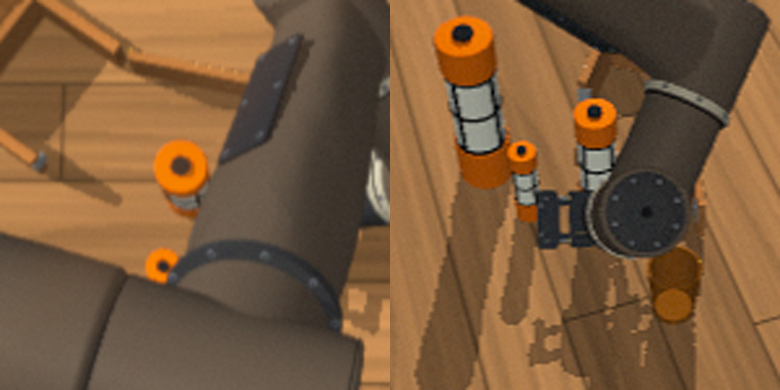

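Run:
```python
from go import *
o=ctrl.get_obs(); R0=R.from_euler("xyz",o["orientation"],degrees=True)
emit(o["tool_pos"],R0,[pose(-220,.004),pose(-220)]+[pose(x) for x in range(-214,-147,6)],.61)
```

```text
[[0.1, -0.0, -0.1, 1, 6, 0, 0.61], [0.1, -0.0, -0.1, 2, 10, 0, 0.61], [0.1, -0.0, -0.1, 6, 15, 0, 0.61], [0.1, -0.0, -0.1, 9, 20, 0, 0.61], [0.1, -0.0, -0.1, 13, 25, 0, 0.61], [0.1, -0.0, -0.1, 16, 29, 0, 0.61], [0.1, -0.0, -0.1, 20, 34, 0, 0.61], [-1.1, 0.2, 0.1, 22, 40, 0, 0.61], [-2.2, 0.5, 0.2, 24, 46, 0, 0.61], [-3.4, 0.7, 0.3, 27, 51, 0, 0.61], [-3.9, 0.4, 0.9, 28, 57, 0, 0.61], [-4.0, -0.2, 1.8, 30, 64, 0, 0.61], [-4.1, -0.8, 2.7, 32, 70, 0, 0.61], [-4.2, -1.4, 3.2, 33, 77, 0, 0.61]]
```

>>> carry_out(
  increments=[
    [0,0,0,1,6,0,0.61],
    [0,0,0,2,10,0,0.61],
    [0,0,0,6,15,0,0.61],
    [0,0,0,9,20,0,0.61],
    [0,0,0,13,25,0,0.61],
    [0,0,0,16,29,0,0.61],
    [0,0,0,20,34,0,0.61],
    [0,0,0,20,34,0,0.61],
  ],
)

```text
clock: 10.68
tool_pos: [0.5163, -0.0195, 0.0226]
orientation: [143.1, -6.0, 168.1]
force: [0.3, -0.7, 0.1]
opening: 0.0341
```

```bash
cat > chk.py <<'E'
from go import *
np.set_printoptions(precision=3,suppress=True)
o=ctrl.get_obs(); print(o["clock"],o["tool_pos"],L(p,o["tool_pos"]),o["force"],o["opening"])
for n in("top","side"):
    s=ctrl.snapshot(n)
    for l in("lantern","tumbler","door"):
        for d in ctrl.search_frame(s,l):
            if d["confidence"]<.4: continue
            print(n,l,round(d["confidence"],2),np.round(d["centre"],3),L(p,d["centre"]))
    # orange cap/black button of the middle lantern
E
python3 chk.py;python3 - <<'E'
from go import *
o=ctrl.get_obs(); R0=R.from_euler("xyz",o["orientation"],degrees=True)
emit(o["tool_pos"],R0,[pose(x) for x in range(-185,-107,5)],.61)
E
```

```text
10.675 [ 0.516 -0.02   0.023] [-0.219 -0.013] [ 0.333 -0.744  0.084] 0.034059512249450516
top lantern 0.61 [0.524 0.014 0.202] [-0.187 -0.   ]
top tumbler 0.52 [0.743 0.323 0.156] [0.191 0.004]
top door 0.69 [0.653 0.02  0.066] [-0.107 -0.101]
top door 0.67 [0.682 0.234 0.078] [0.084 0.001]
side lantern 0.73 [0.36  0.077 0.18 ] [-0.232  0.17 ]
side lantern 0.68 [ 0.519 -0.008  0.182] [-0.208 -0.009]
side lantern 0.55 [ 0.403 -0.008  0.088] [-0.276  0.085]
side tumbler 0.75 [ 0.553 -0.21   0.062] [-0.352 -0.155]
side door 0.43 [ 0.633 -0.11   0.066] [-0.224 -0.161]
[[-0.9, 0.2, 0.1, 2, 5, 0, 0.61], [-1.9, 0.4, 0.2, 3, 10, 0, 0.61], [-2.8, 0.6, 0.3, 5, 14, 0, 0.61], [-3.8, 0.8, 0.4, 7, 19, 0, 0.61], [-3.9, 0.3, 1.1, 9, 24, 0, 0.61], [-4.0, -0.2, 1.8, 10, 30, 0, 0.61], [-4.1, -0.7, 2.6, 11, 35, 0, 0.61], [-4.2, -1.2, 3.3, 13, 41, 0, 0.61], [-4.3, -1.6, 3.1, 14, 46, 0, 0.61], [-4.3, -1.9, 2.9, 16, 51, 0, 0.61], [-4.4, -2.2, 2.8, 17, 56, 0, 0.61], [-4.5, -2.5, 2.6, 19, 60, 0, 0.61], [-4.5, -2.8, 2.4, 21, 65, 0, 0.61], [-4.6, -3.2, 2.2, 22, 70, 0, 0.61], [-4.7, -3.6, 1.7, 25, 75, 0, 0.61], [-4.8, -4.1, 1.2, 27, 79, 0, 0.61]]
```

>>> carry_out(
  increments=[
    [-0.9,0.2,0.1,2,5,0,0.61],
    [-1.9,0.4,0.2,3,10,0,0.61],
    [-2.8,0.6,0.3,5,14,0,0.61],
    [-3.8,0.8,0.4,7,19,0,0.61],
    [-3.9,0.3,1.1,9,24,0,0.61],
    [-4,-0.2,1.8,10,30,0,0.61],
    [-4.1,-0.7,2.6,11,35,0,0.61],
    [-4.2,-1.2,3.3,13,41,0,0.61],
    [-4.3,-1.6,3.1,14,46,0,0.61],
    [-4.3,-1.9,2.9,16,51,0,0.61],
    [-4.4,-2.2,2.8,17,56,0,0.61],
    [-4.5,-2.5,2.6,19,60,0,0.61],
    [-4.5,-2.8,2.4,21,65,0,0.61],
    [-4.6,-3.2,2.2,22,70,0,0.61],
    [-4.7,-3.6,1.7,25,75,0,0.61],
    [-4.8,-4.1,1.2,27,79,0,0.61],
    [-4.8,-4.1,1.2,27,79,0,0.61],
  ],
)

```text
clock: 13.2
tool_pos: [0.543, 0.0595, 0.0227]
orientation: [147.0, -1.0, 169.0]
force: [-1.2, -1.9, 1.0]
opening: 0.0345
```

```bash
python3 chk.py;python3 - <<'E'
from go import *
o=ctrl.get_obs(); R0=R.from_euler("xyz",o["orientation"],degrees=True)
print(tcp((-.11,key(-110)[0]/1000),*key(-110)[1:3]))
emit(o["tool_pos"],R0,[pose(x) for x in range(-104,-13,6)],.61)
f=lambda i:cv2.resize(i,None,fx=2.6,fy=2.6,interpolation=cv2.INTER_CUBIC)
s=ctrl.snapshot("top"); t=ctrl.snapshot("side")
cv2.imwrite("pics/c4.png",np.hstack([f(s["pixels"][120:270,140:290]),f(t["pixels"][90:240,150:300])]))
E
```

```text
13.2 [0.543 0.059 0.023] [-0.139  0.011] [-1.21  -1.886  1.02 ] 0.034500664889455815
side lantern 0.82 [ 0.403 -0.008  0.087] [-0.276  0.085]
side lantern 0.77 [0.364 0.075 0.18 ] [-0.232  0.165]
side tumbler 0.64 [ 0.554 -0.211  0.062] [-0.352 -0.156]
side door 0.54 [ 0.64  -0.049  0.074] [-0.17  -0.131]
[0.54323331 0.0587783  0.023     ]
[[-0.1, -0.6, -0.6, 3, 5, 0, 0.61], [-0.3, -1.4, -1.4, 6, 10, 0, 0.61], [-0.6, -2.6, -2.6, 9, 15, 0, 0.61], [-0.9, -3.7, -3.8, 12, 20, 0, 0.61], [-1.2, -4.9, -5.0, 15, 25, 0, 0.61], [-1.5, -6.0, -6.2, 17, 30, 0, 0.61], [-1.9, -7.2, -7.4, 20, 35, 0, 0.61], [-2.3, -8.3, -8.6, 23, 40, 0, 0.61], [-2.5, -8.7, -9.8, 26, 45, 0, 0.61], [-2.6, -8.7, -11.0, 29, 51, 0, 0.61], [-2.7, -8.6, -12.2, 32, 56, 0, 0.61], [-2.8, -8.6, -13.4, 35, 61, 0, 0.61], [-2.9, -8.6, -14.6, 38, 66, 0, 0.61], [-3.0, -8.6, -15.8, 40, 71, 0, 0.61], [-3.0, -8.5, -17.0, 43, 76, 0, 0.61], [-3.0, -8.5, -17.0, 47, 81, 0, 0.61]]
```

View pics/c4.png

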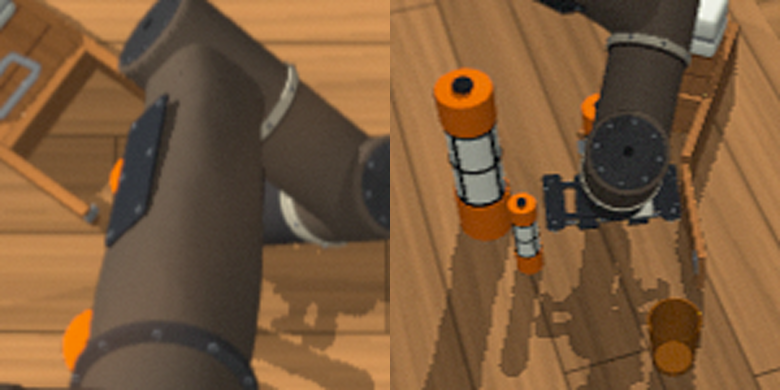

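The lantern is mostly hidden behind the arm: its cap peeks out at about (115,175) in the top crop and (592,115) in the side crop, upright. The small lantern and tumbler haven't moved. The push force is about 2 N, so I continue.

>>> carry_out(
  increments=[
    [-0.1,-0.6,-0.6,3,5,0,0.61],
    [-0.3,-1.4,-1.4,6,10,0,0.61],
    [-0.6,-2.6,-2.6,9,15,0,0.61],
    [-0.9,-3.7,-3.8,12,20,0,0.61],
    [-1.2,-4.9,-5,15,25,0,0.61],
    [-1.5,-6,-6.2,17,30,0,0.61],
    [-1.9,-7.2,-7.4,20,35,0,0.61],
    [-2.3,-8.3,-8.6,23,40,0,0.61],
    [-2.4,-8.5,-9,23,40,0,0.61],
  ],
)

```text
clock: 14.82
tool_pos: [0.5659, 0.0996, 0.0228]
orientation: [147.0, 7.9, 160.0]
force: [-1.0, -1.0, 0.4]
opening: 0.0343
```

```bash
python3 chk.py;python3 - <<'E'
from go import *
o=ctrl.get_obs(); R0=R.from_euler("xyz",o["orientation"],degrees=True)
emit(o["tool_pos"],R0,[pose(x) for x in range(-57,-13,6)],.61)
s=ctrl.snapshot("top")
x=-62
for l in((x,25,202),): print("exp cap px",proj(s,W(p,np.array([l])/1000.)))
hsv=cv2.cvtColor(s["pixels"],cv2.COLOR_BGR2HSV); m=cv2.inRange(hsv,(5,200,170),(16,255,255)); n,_,st,c=cv2.connectedComponentsWithStats(m)
print([(st[i].tolist(),c[i].round(1).tolist()) for i in range(1,n) if st[i,4]>15])
E
```

```text
14.825 [0.566 0.1   0.023] [-0.093  0.016] [-0.979 -1.011  0.41 ] 0.03426145693332245
top lantern 0.52 [0.403 0.002 0.136] [-0.268  0.091]
top tumbler 0.59 [ 0.563 -0.221  0.042] [-0.355 -0.169]
top door 0.63 [ 0.638 -0.049  0.073] [-0.171 -0.13 ]
side lantern 0.86 [0.362 0.077 0.177] [-0.232  0.168]
side lantern 0.61 [ 0.404 -0.007  0.086] [-0.274  0.085]
side lantern 0.47 [0.59  0.105 0.173] [-0.075  0.001]
side tumbler 0.81 [ 0.556 -0.214  0.061] [-0.353 -0.159]
side tumbler 0.61 [0.746 0.308 0.144] [ 0.181 -0.007]
side door 0.74 [ 0.635 -0.045  0.073] [-0.17  -0.125]
[[-0.0, -0.2, -0.6, 3, 5, 0, 0.61], [-0.1, -0.2, -1.8, 5, 10, 0, 0.61], [-0.1, -0.2, -3.0, 8, 15, 0, 0.61], [-0.1, -0.2, -4.2, 11, 20, 0, 0.61], [-0.1, -0.2, -5.4, 14, 25, 0, 0.61], [-0.1, -0.2, -6.6, 17, 30, 0, 0.61], [-0.1, -0.2, -7.8, 20, 36, 0, 0.61], [-0.1, -0.2, -8.0, 23, 40, 0, 0.61]]
exp cap px [[178.50086609 178.60359476]]
[([220, 236, 9, 14, 88], [223.9, 242.3])]
```

>>> carry_out(
  increments=[
    [0,-0.2,-0.6,3,5,0,0.61],
    [0,-0.2,-1.8,5,10,0,0.61],
    [0,-0.2,-3,8,15,0,0.61],
    [0,-0.2,-4.2,11,20,0,0.61],
    [0,-0.2,-5.4,14,25,0,0.61],
    [0,-0.2,-6.6,17,30,0,0.61],
    [0,-0.2,-7.8,20,36,0,0.61],
    [0,-0.2,-8,23,40,0,0.61],
    [0,-0.2,-8,23,40,0,0.61],
  ],
)

```text
clock: 16.4
tool_pos: [0.5892, 0.1396, 0.0227]
orientation: [146.9, 8.0, 152.0]
force: [-0.3, -0.3, 0.3]
opening: 0.0345
```

```bash
python3 chk.py;python3 - <<'E'
from go import *
f=lambda i:cv2.resize(i,None,fx=2.6,fy=2.6,interpolation=cv2.INTER_CUBIC)
s=ctrl.snapshot("top"); t=ctrl.snapshot("side")
cv2.imwrite("pics/c5.png",np.hstack([f(s["pixels"][110:260,110:260]),f(t["pixels"][70:220,170:320])]))
E
```

```text
16.4 [0.589 0.14  0.023] [-0.047  0.021] [-0.253 -0.305  0.252] 0.03451842152021064
top lantern 0.62 [0.361 0.075 0.079] [-0.233  0.168]
top lantern 0.52 [0.404 0.003 0.136] [-0.267  0.091]
top tumbler 0.93 [ 0.564 -0.22   0.042] [-0.353 -0.169]
top door 0.95 [ 0.647 -0.031  0.069] [-0.151 -0.126]
side lantern 0.81 [0.363 0.075 0.178] [-0.232  0.167]
side lantern 0.76 [0.606 0.149 0.181] [-0.03   0.013]
side lantern 0.59 [ 0.403 -0.007  0.089] [-0.275  0.086]
side tumbler 0.55 [ 0.555 -0.214  0.062] [-0.354 -0.159]
side door 0.64 [ 0.642 -0.048  0.074] [-0.168 -0.132]
```

View pics/c5.png

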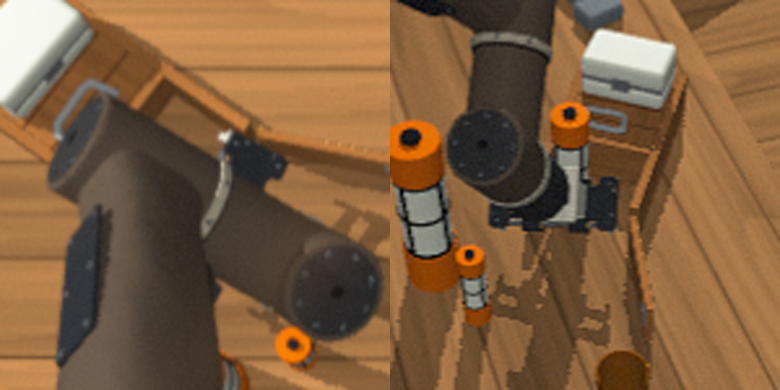

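>>> carry_out(
  increments=[
    [0,0,0,-4,-7,0,0.61],
    [0,0,0,-8,-14,0,0.61],
    [0,0,0,-14,-24,10,0.61],
    [0,0,0,-18,-32,35,0.61],
    [0,0,0,-20,-36,80,0.61],
    [0,0,0,-20,-36,130,0.61],
    [0,0,0,-20,-36,180,0.61],
    [0,0,0,-20,-36,225,0.61],
    [0,0,0,-20,-36,225,0.61],
  ],
)

```text
clock: 18.02
tool_pos: [0.5702, 0.1024, 0.2532]
orientation: [146.7, 8.4, 152.0]
force: [-0.0, 0.4, -1.4]
opening: 0.034
```

Run:
```python
from go import *
np.set_printoptions(precision=3,suppress=True)
s=ctrl.snapshot("side")
w=atz(s,[[170+(570-390)/2.6-.3,70+108/2.6-.3]],.208)[0]; print("lantern by button",w,L(p,w))
for n in("top","side"):
    s=ctrl.snapshot(n)
    for l in("lantern","door","carabiner","mask_case"):
        for d in ctrl.search_frame(s,l): print(n,l,round(d["confidence"],2),np.round(d["centre"],3),L(p,d["centre"]))
o=ctrl.get_obs(); print(o["tool_pos"],L(p,o["tool_pos"]),o["orientation"],o["clock"])
```

```text
lantern by button [0.608 0.175 0.208] [-0.008  0.026]
top lantern 0.9 [0.362 0.086 0.27 ] [-0.223  0.173]
top lantern 0.67 [0.403 0.004 0.135] [-0.266  0.092]
top door 0.65 [ 0.642 -0.046  0.062] [-0.167 -0.131]
top carabiner 0.63 [0.683 0.268 0.092] [0.112 0.02 ]
top mask_case 0.93 [0.743 0.322 0.155] [0.191 0.003]
side lantern 0.97 [0.598 0.146 0.086] [-0.037  0.017]
side lantern 0.78 [ 0.402 -0.008  0.086] [-0.276  0.087]
side lantern 0.61 [0.362 0.078 0.18 ] [-0.23   0.169]
side door 0.47 [ 0.639 -0.047  0.075] [-0.169 -0.129]
[0.569 0.103 0.247] [-0.089  0.016] [146.989   7.94  151.995] 18.575
```

```bash
cat > dr.py <<'E'
from go import *
def dpose(th,extra=0,z=.055,r=.11,H=54.1,t=30):
    a=np.radians(th); c=np.array([-.072,-.09])+r*np.array([-np.sin(a),np.cos(a)]); n=np.array([-np.cos(a),-np.sin(a)])
    s=.022*abs(np.sin(a))+.0085*abs(np.cos(a))+extra
    return np.r_[W2(c+n*s),z],full_ori(H,t,0)
E
python3 - <<'E'
from dr import *
o=ctrl.get_obs(); R0=R.from_euler("xyz",o["orientation"],degrees=True)
emit(o["tool_pos"],R0,[dpose(114,.03,.25),dpose(114,.03,.055),dpose(112,.008)],1)
d=dpose(112,.008)
print("sweep"); emit(d[0],d[1],[dpose(x) for x in range(108,-1,-6)]+[dpose(0)],1)
# clearance to lantern column in bay and others during sweep
for th in (112,60,30,0):
    P,Rm=dpose(th); Q=Rm.apply(T[:len(body)+len(wr)])+P
    print(th,[round(1000*float(np.where(Q[:,2]<h,np.hypot(*(Q[:,:2]-c).T)-r,9).min())) for c,r,h in cyl+[(W2((-.008,.026)),.03,.21)]],round(Q[:,2].min()*1000))
E
```

```text
[[1.7, 8.3, -8.1, 125, -167, 3, 1], [1.7, 8.3, -8.1, 125, -167, -192, 1], [1.7, 8.3, -8.1, 100, -163, -192, 1]]
sweep
[[0.0, 0.0, 0.0, -16, 2, 0, 1], [0.0, 0.0, 0.0, -28, 4, 0, 1], [0.0, 0.0, 0.0, -39, 8, 0, 1], [0.0, 0.0, 0.0, -51, 12, 0, 1], [0.0, 0.0, 0.0, -61, 17, 0, 1], [0.0, 0.0, 0.0, -70, 23, 0, 1], [0.0, 0.0, 0.0, -79, 31, 0, 1], [0.0, 0.0, 0.0, -88, 39, 0, 1], [0.0, 0.0, 0.0, -95, 48, 0, 1], [0.0, 0.0, 0.0, -102, 58, 0, 1], [0.0, 0.0, 0.0, -107, 70, 0, 1], [0.0, 0.0, 0.0, -111, 82, 0, 1], [0.0, 0.0, 0.0, -114, 94, 0, 1], [0.0, 0.0, 0.0, -116, 107, 0, 1], [0.0, 0.0, 0.0, -115, 121, 0, 1], [0.0, 0.0, 0.0, -114, 134, 0, 1], [0.0, 0.0, 0.0, -110, 147, 0, 1], [0.0, 0.0, 0.0, -105, 160, 0, 1], [0.0, 0.0, 0.0, -98, 172, 0, 1], [0.0, 0.0, 0.0, -98, 172, 0, 1]]
112 [128, 202, 83, 147] 93
60 [30, 104, 70, 140] 93
30 [5, 53, 119, 104] 93
0 [68, 35, 186, 42] 93
```

```bash
sed -i 's/r=.11,/r=.08,/' dr.py
python3 - <<'E'
from dr import *
o=ctrl.get_obs(); R0=R.from_euler("xyz",o["orientation"],degrees=True)
emit(o["tool_pos"],R0,[dpose(114,.03,.25),dpose(114,.03,.055),dpose(112,.008)],1)
d=dpose(112,.008)
emit(d[0],d[1],[dpose(x) for x in range(108,-1,-6)]+[dpose(0)],1)
for th in (112,60,45,30,15,0):
    P,Rm=dpose(th); Q=Rm.apply(T[:len(body)+len(wr)])+P
    print(th,[round(1000*float(np.where(Q[:,2]<h,np.hypot(*(Q[:,:2]-c).T)-r,9).min())) for c,r,h in cyl+[(W2((-.008,.026)),.03,.21)]],round(Q[:,2].min()*1000))
E
```

```text
[[1.7, 8.3, -8.1, 132, -138, 3, 1], [1.7, 8.3, -8.1, 132, -138, -192, 1], [1.7, 8.3, -8.1, 107, -134, -192, 1]]
[[0.0, 0.0, 0.0, -14, 2, 0, 1], [0.0, 0.0, 0.0, -23, 3, 0, 1], [0.0, 0.0, 0.0, -32, 5, 0, 1], [0.0, 0.0, 0.0, -41, 8, 0, 1], [0.0, 0.0, 0.0, -48, 10, 0, 1], [0.0, 0.0, 0.0, -55, 14, 0, 1], [0.0, 0.0, 0.0, -62, 19, 0, 1], [0.0, 0.0, 0.0, -69, 25, 0, 1], [0.0, 0.0, 0.0, -75, 31, 0, 1], [0.0, 0.0, 0.0, -80, 39, 0, 1], [0.0, 0.0, 0.0, -85, 47, 0, 1], [0.0, 0.0, 0.0, -89, 56, 0, 1], [0.0, 0.0, 0.0, -91, 65, 0, 1], [0.0, 0.0, 0.0, -93, 75, 0, 1], [0.0, 0.0, 0.0, -93, 85, 0, 1], [0.0, 0.0, 0.0, -92, 96, 0, 1], [0.0, 0.0, 0.0, -90, 106, 0, 1], [0.0, 0.0, 0.0, -86, 116, 0, 1], [0.0, 0.0, 0.0, -81, 125, 0, 1], [0.0, 0.0, 0.0, -81, 125, 0, 1]]
112 [120, 191, 110, 117] 93
60 [47, 119, 95, 114] 93
45 [30, 98, 105, 105] 93
30 [28, 79, 125, 89] 93
15 [43, 65, 149, 67] 93
0 [68, 63, 175, 42] 93
```

>>> carry_out(
  increments=[
    [0.4,2,-2,30,-32,3,1],
    [0.8,4,-4,60,-63,3,1],
    [1.2,6,-6,90,-95,3,1],
    [1.7,8.3,-8.1,115,-120,3,1],
    [1.7,8.3,-8.1,132,-138,3,1],
    [1.7,8.3,-8.1,132,-138,-20,1],
    [1.7,8.3,-8.1,132,-138,-60,1],
    [1.7,8.3,-8.1,132,-138,-100,1],
    [1.7,8.3,-8.1,132,-138,-140,1],
    [1.7,8.3,-8.1,132,-138,-175,1],
    [1.7,8.3,-8.1,132,-138,-192,1],
    [1.7,8.3,-8.1,132,-138,-192,1],
    [1.7,8.3,-8.1,119,-136,-192,1],
    [1.7,8.3,-8.1,107,-134,-192,1],
    [1.7,8.3,-8.1,107,-134,-192,1],
  ],
)

```text
clock: 20.45
tool_pos: [0.6753, -0.0309, 0.0571]
orientation: [149.8, 0.1, 144.1]
force: [-0.1, -0.6, -0.2]
opening: 0.0004
```

```bash
python3 chk.py; python3 -c "
from dr import *
print(dpose(112,.008)[0],ctrl.get_obs()['orientation'])"
```

```text
20.45 [ 0.675 -0.031  0.057] [-0.135 -0.149] [-0.107 -0.567 -0.157] 0.0004019778893293782
top lantern 0.91 [0.598 0.162 0.195] [-0.024  0.027]
top lantern 0.57 [0.374 0.129 0.272] [-0.182  0.189]
top tumbler 0.65 [ 0.557 -0.218  0.025] [-0.356 -0.163]
side lantern 0.96 [0.36  0.077 0.18 ] [-0.232  0.169]
side lantern 0.76 [0.599 0.148 0.141] [-0.034  0.018]
side lantern 0.68 [ 0.404 -0.008  0.088] [-0.275  0.085]
side tumbler 0.81 [ 0.556 -0.212  0.061] [-0.352 -0.158]
side door 0.57 [ 0.623 -0.106  0.065] [-0.226 -0.151]
[ 0.67596814 -0.03072503  0.055     ] [1.49906959e+02 4.00695585e-02 1.44087293e+02]
```

>>> carry_out(
  increments=[
    [0,0,0,-14,2,0,1],
    [0,0,0,-23,3,0,1],
    [0,0,0,-32,5,0,1],
    [0,0,0,-41,8,0,1],
    [0,0,0,-48,10,0,1],
    [0,0,0,-55,14,0,1],
    [0,0,0,-62,19,0,1],
    [0,0,0,-69,25,0,1],
    [0,0,0,-75,31,0,1],
    [0,0,0,-80,39,0,1],
    [0,0,0,-85,47,0,1],
    [0,0,0,-89,56,0,1],
    [0,0,0,-91,65,0,1],
    [0,0,0,-93,75,0,1],
    [0,0,0,-93,85,0,1],
    [0,0,0,-92,96,0,1],
    [0,0,0,-90,106,0,1],
    [0,0,0,-87,114,0,1],
    [0,0,0,-87,114,0,1],
  ],
)

```text
clock: 23.22
tool_pos: [0.5888, 0.0838, 0.0554]
orientation: [149.9, 0.0, 144.2]
force: [0.1, -0.4, 1.4]
opening: 0.0004
```

```bash
python3 chk.py
```

```text
23.225 [0.589 0.084 0.055] [-0.093 -0.011] [ 0.071 -0.395  1.36 ] 0.00036455304799704307
top lantern 0.5 [0.404 0.006 0.134] [-0.264  0.093]
top tumbler 0.93 [ 0.563 -0.217  0.04 ] [-0.351 -0.167]
top door 0.66 [0.681 0.274 0.091] [0.116 0.026]
side lantern 0.65 [ 0.4   -0.008  0.086] [-0.277  0.087]
side lantern 0.65 [0.363 0.078 0.179] [-0.23   0.168]
side lantern 0.62 [0.614 0.15  0.192] [-0.024  0.007]
side tumbler 0.74 [0.618 0.148 0.192] [-0.024  0.003]
side tumbler 0.57 [ 0.552 -0.214  0.063] [-0.356 -0.157]
side door 0.63 [0.55  0.115 0.021] [-0.09   0.038]
```

Now press toward locker +x in small steps until the force shows the stop.

>>> carry_out(
  increments=[
    [0,0,0,2,3,0,1],
    [0,0,0,4,6,0,1],
    [0,0,0,5,8,0,1],
    [0,0,0,6,9,0,1],
    [0,0,0,6,9,0,1],
  ],
)

```text
clock: 24.25
tool_pos: [0.595, 0.092, 0.0555]
orientation: [149.9, 0.0, 144.1]
force: [-1.5, -0.3, -0.5]
opening: 0.0002
```

>>> carry_out(
  increments=[
    [0,0,0,1,1,0,1],
    [0,0,0,1,2,0,1],
    [0,0,0,2,2,0,1],
    [0,0,0,2,2,0,1],
  ],
)

```text
clock: 24.75
tool_pos: [0.597, 0.0939, 0.0556]
orientation: [149.9, 0.0, 144.1]
force: [-0.2, -0.8, 0.0]
opening: 0.0006
```

>>> carry_out(
  increments=[
    [0,0,0,1,1,0,1],
    [0,0,0,1,2,0,1],
    [0,0,0,2,3,0,1],
    [0,0,0,2,3,0,1],
  ],
)

```text
clock: 25.25
tool_pos: [0.5991, 0.097, 0.0556]
orientation: [149.9, 0.1, 144.1]
force: [-0.3, -0.5, -0.3]
opening: 0.0002
```

>>> carry_out(
  increments=[
    [0,0,0,1,1,0,1],
    [0,0,0,1,2,0,1],
    [0,0,0,2,3,0,1],
    [0,0,0,2,3,0,1],
  ],
)

```text
clock: 25.75
tool_pos: [0.5997, 0.0979, 0.0553]
orientation: [150.0, 0.1, 144.1]
force: [-8.6, -12.1, 7.5]
opening: 0.0002
```

Run:
```python
from go import *
o=ctrl.get_obs(); print(o["force"],o["tool_pos"],L(p,o["tool_pos"]))
f=lambda i:cv2.resize(i,None,fx=2.9,fy=2.9,interpolation=cv2.INTER_CUBIC)
s=ctrl.snapshot("top"); t=ctrl.snapshot("side")
print(proj(t,W(p,[[-.072,.09,.078],[-.072,-.09,.078],[-.06,.09,.08]])))
cv2.imwrite("pics/c6.png",np.hstack([f(s["pixels"][110:240,110:240]),f(t["pixels"][80:210,180:310])]))
```

```text
[ -8.58461348 -12.05309205   7.46513137] [0.59968797 0.09788569 0.05530463] [-0.07485787 -0.0120621 ]
[[219.20660222 143.44047989]
 [262.74206499 153.39990588]
 [220.19705993 141.0138158 ]]
```

View pics/c6.png

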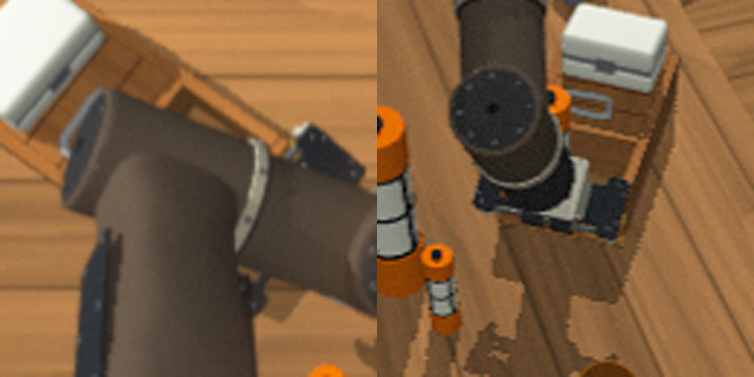

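The force rose sharply to about 15 N, which is the hard stop. I back off and lift clear.

>>> carry_out(
  increments=[
    [0,0,0,-4,-6,0,1],
    [0,0,0,-12,-16,0,1],
    [0,0,0,-20,-28,10,1],
    [0,0,0,-24,-33,45,1],
    [0,0,0,-24,-33,90,1],
    [0,0,0,-24,-33,140,1],
    [0,0,0,-24,-33,200,1],
    [0,0,0,10,-80,230,1],
    [0,0,0,40,-130,230,1],
    [0,0,0,60,-180,230,1],
    [0,0,0,70,-230,230,1],
    [0,0,0,70,-280,230,1],
    [0,0,0,70,-280,230,1],
    [0,0,0,70,-280,230,1],
  ],
)

```text
clock: 27.6
tool_pos: [0.6704, -0.1805, 0.2859]
orientation: [149.9, 0.0, 144.0]
force: [-0.6, 0.3, 0.4]
opening: 0.0006
```

```bash
python3 chk.py
python3 - <<'E'
from go import *
f=lambda i:cv2.resize(i,None,fx=2.9,fy=2.9,interpolation=cv2.INTER_CUBIC)
s=ctrl.snapshot("top"); t=ctrl.snapshot("side")
q=np.round((proj(s,W(p,[[-.072,.09,.078],[-.072,-.09,.078]]))-[110,110])*2.9); print(q.tolist())
q=np.round((proj(t,W(p,[[-.072,.09,.078],[-.072,-.09,.078]]))-[180,80])*2.9+[377,0]); print(q.tolist())
cv2.imwrite("pics/c7.png",np.hstack([f(s["pixels"][110:240,110:240]),f(t["pixels"][80:210,180:310])]))
E
```

```text
27.6 [ 0.67  -0.181  0.286] [-0.259 -0.233] [-0.604  0.296  0.395] 0.0005850553013915411
top lantern 0.76 [0.598 0.16  0.197] [-0.026  0.026]
top lantern 0.66 [0.406 0.01  0.137] [-0.26   0.093]
top lantern 0.63 [0.36  0.101 0.272] [-0.213  0.184]
top door 0.92 [0.599 0.115 0.065] [-0.062 -0.002]
side lantern 0.95 [0.362 0.078 0.176] [-0.23   0.169]
side lantern 0.7 [ 0.402 -0.009  0.088] [-0.277  0.086]
side lantern 0.61 [0.599 0.15  0.153] [-0.033  0.019]
side tumbler 0.67 [ 0.553 -0.21   0.062] [-0.352 -0.154]
side door 0.69 [0.593 0.114 0.048] [-0.066  0.003]
[[188.0, 280.0], [291.0, 145.0]]
[[491.0, 184.0], [617.0, 213.0]]
```

View pics/c7.png

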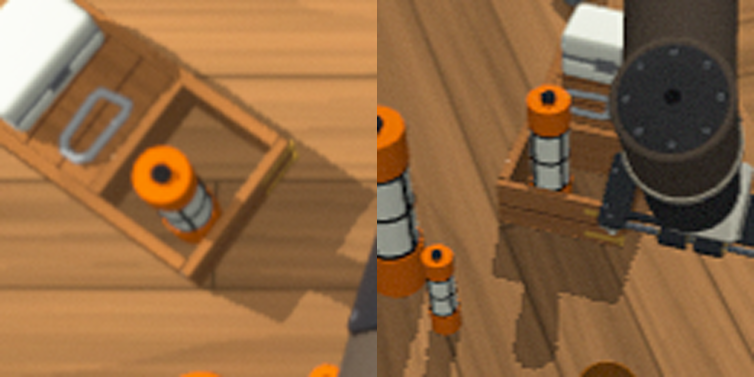

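The picture shows the lantern upright in the bay, with its button at (162,172) in the top crop. The door lies flat against both walls, from (190,280) to (290,150). Nothing else has moved, so I hand in.

```bash
python3 -c "
from plant import ctrl
print(ctrl.close_job())"
```

```text
the job is handed in; nothing more can be done
None
```

The lantern is standing in the locker's bay with the door shut in front of it, and I handed the job in at about 28 s.

- **What I did:** I first nudged the door a little wider from its inside, which the task didn't ask for, to make room for the gripper. I then slid the middle-sized lantern into the bay, pushing on its base about 25–30 mm above the deck. Last, I swept the door shut until it met its stop, where the force rose to about 15–17 N.
- **Last checks that agreed:**
    - The final picture shows the lantern upright, about 8 mm in front of the bay's centre and 26 mm to one side.
    - The door lies flat across the mouth, close to its predicted shut line, with the arm clear of everything.
    - The tumbler, the small lantern and the big lantern still measured within a few millimetres of where they started. The carabiner and mask case were last measured before the door was shut, and look unmoved in the final picture. I did not measure the fins again; the arm stayed well away from them.
- **What disagreed:**
    - The trained networks placed the lantern 15–25 mm nearer the mouth than my reading from its top button. They report the middle of the visible surface, so I trusted the button.
    - The door met its stop about 5 mm further in than my estimate. I put that down to the fingers being thinner than I assumed.

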